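# Crack the stuck lid of the cane seasoning box and hold it ajar

## Task

The lid of the wooden cane seasoning box is stuck in its tight rubber seal. Take the flat opening blade by its handle, slide its steel tongue into the pry recess under the middle of the lid's front edge up to the line scribed across it, then lift with it until the seal lets go and hold the front edge up by about a finger's width (some 15 mm), so that the damp air bleeds off slowly; never let the lid fly wide open, touch the lid with nothing but the blade, and leave the other things on the bench where they are. Finish while still holding the blade in the hand, with the lid resting on the blade alone and the blade clear of the box's rim: do not let go or put anything down.

Things in the scene. Friction and masses are not known exactly. Their poses are not given: they have to be found in the camera images.
- opener_handle (a point): centre of the opening blade's handle: dark wood and brass, 90 mm long (x), 18 mm wide (y), 22 mm high (z), flat upright sides. x points along the tool towards its steel tongue, z up. As it lies, this point is 11 mm above the bench; the handle runs from x = -45 to +45 mm, the tongue from +45 to +83 mm. The tool balances at about x = +11 mm
- opener_tip (a point): middle of the tongue's front edge, half-way through its thickness, on the opening blade: 83 mm ahead of the handle's centre, same axes. A line is scribed across the tongue 12 mm behind this edge
- slot_mouth (a point): centre of the mouth of the pry recess, in the box's front face, 71 mm above the bench. The recess is in the middle of the front wall's top, right under the lid: 46 mm wide, 8 mm high (67 to 75 mm above the bench, the lid's underside is its ceiling), 16 mm deep, closed at the back. x points level into the recess (towards the hinge), y left, z up
- lid_edge (a point): middle of the front edge of the lid's underside, the part that the blade bears on; right above slot_mouth and 75 mm above the bench when shut; 180 mm from the hinge line. Axes of the lid: the box's axes when shut
- lid (a joint): lid's angle in rad: 0 shut, grows as the front edge rises (0.1 rad = 18 mm there); stop at 1.0. A rubber lip seal holds it: the front edge takes about 7 to 10 N upward, most at 1 to 2 mm of lift, then lets go and may pop up to 8 mm (0.045 rad), where it rests on the seal if not held; above that only its weight, 1.5 to 3 N at the edge, remains
- lid_panel: the lid's flat wooden panel, 180 x 150 x 14 mm; its origin lies on the hinge line, at the level of its underside; x points away from the front edge when shut
- opener: the whole flat opening blade, a loose hand tool of 90 g lying on the bench: a handle and, level from its front end at half its height, a flat steel tongue 38 mm long, 20 mm wide, 3 mm thick. Origin under the handle's centre, at its underside; axes as opener_handle
- box: seasoning box, dark wood, fixed: 180 mm deep (x), 150 mm wide, body 75 mm high, with a flat lid 14 mm thick, a round dial in its middle, hinged at the far edge (90 mm behind the origin, 75 mm up). A brass plate 46 mm wide at the front edge of the lid's top marks the pry recess below. Origin: centre of the underside; axes as slot_mouth
- form0: brass shaping form, a tapered spike on a round foot, 34 mm across, 78 mm high, loose, stands to the right of the seasoning box; origin under its foot. To be left alone
- form1: like form0, 90 mm high, stands to the left of the seasoning box. To be left alone
- form2: like form0, 68 mm high, stands on the press's granite block. To be left alone
- calipers: steel slide calipers lying flat, beam 170 mm (x) by 16 mm, 7 mm high; origin under the beam's middle. To be left alone
- saucer: white ceramic saucer, 104 mm across, 18 mm high, at the front left of the seasoning box; origin under its middle. To be left alone
- pitch_pipe: round brass pitch pipe, a disc 62 mm across and 14 mm high; origin under its middle. To be left alone
- reed_stand: pale wooden block 50 x 110 x 22 mm with five finished reeds upright in it, 60 mm high in all; origin under its middle. To be left alone

How it is judged:
By the outcome, as a careful person would: the job done as asked, in the order asked, and still so for the second after the job is handed in, while the arm keeps its last pose, push and grip.
It also fails if it takes over 45 s, if anything falls off the work surface, if the arm or the gripper's body presses on something with over 40 N, if the wrist force passes 120 N, or if a joint passes its speed limit or range.

## Robot

A 6-joint arm with a two-finger parallel gripper is mounted at the origin on the work surface. World frame = base frame: x ahead of the robot, y to its left, z up, the work surface at z = 0. Lengths are in m, angles in rad, forces in N, time in s.
With the tool pointing down it reaches from about 0.225 to 0.875 m from the base axis. Payload 3.4 kg.
Tool frame: the origin (TCP) lies between the finger pads; the fingertips stand 8 mm ahead of it and the grasp point (between the pads) lies 11 mm behind it; z points along the fingers, y is the line along which they close (so a half turn about z gives the same grasp; the last joint's range is limited). The gripper opens to 85 mm and grips with 20 to 120 N. Pads are 22 mm wide; open, the fingers measure 114 mm over their backs; the gripper's body (76 mm by 85 mm) begins 54 mm behind the grasp point. The pads swing forward as they close: fully open they stand 13 mm farther back than shut.
Start: joints at [-1.222, 0.276, 1.505, -0, 1.361, -0.121], TCP at [0.26, -0.513, 0.239] pointing down, gripper open.
Joint ranges: [-2.89, 2.89], [-0.75, 2.08], [0.22, 2.7], [-1.18, 4.32], [0.11, 2.71], [-2.7, 2.7]. Speed limits (rad/s): [2.57, 2.57, 3.14, 3.14, 3.14, 3.14].

## Interface

Orientations are given as a unit quaternion [w, x, y, z].
In Python, from rig import manip gives the robot as it stands.
- The arm moves only by the tool move_arm, never from a script. Its argument "deltas" is a list that holds one entry, the list of rows, each a list of 5 numbers: the shift along the tool's x, y, z normalised to -1 to 1, where 1 is 80 cm, then the turn about the tool's z normalised to -1 to 1, where 1 is 120 degrees, then the closure, from -1 (fully open) to 1 (shut). In form: [[[tx, ty, tz, twist, grip], ...]]. A call has 1 to 12 rows; each row is the pose to reach, as a shift and turn from the pose commanded when the call began, along the tool's axes at that moment; what a row does not reach only later rows make up. A row lasts 1/10 s, in which the tool goes at most 50 mm and 8.59 degrees, less where a joint would pass 70% of its speed; a pose out of reach is approached as far as the arm can. A call with a number of a shift or a turn outside -1 to 1 is refused whole. A call with a gripper value outside its range is refused whole. The fingers move at their own pace and stop on an object; "squeeze" is the grip in N (left out, the last holds). Time passes only in rows, so rows that repeat a pose let the fingers close. It gives the time, the measured TCP pose, the force, the opening and the grip force at its end, in the units of the state.
- manip.get_state(): the state, without advancing time (a new reading comes with each control period).
- manip.get_image(name): name is "scene" or "top" or "wrist"; returns the picture (420x560x3 uint8, red, green, blue); there is no depth.
- manip.camera_params(name): a dict with "fx", "fy", "cx", "cy" (pixels), "dist" ([k1, k2, p1, p2, k3] as OpenCV has them; the pictures are not rectified), "R" (3x3) and "t" (3): a world point X has camera coordinates R X + t; the wrist camera has in their place "tool_from_camera" (4x4, takes a point from camera to tool coordinates, whose origin is the TCP and whose axes are the flange's). Camera axes: x right, y down, z forward; pixel columns grow to the right and rows downward; lengths in m; the calibration is good to about 2 mm. A picture is of the moment at which its call begins: read the wrist's pose just before it. camera_params takes no time and is no camera call.
- manip.sign_off(): hands the job in; it is judged then, once.
The state is a dict: "clock": time; "qpos": joint angles; "qd": joint speeds; "effort": joint torques, N m; "position": TCP position; "ee_rot": TCP orientation; "contact_force": force on the tool from outside, world axes, zero at the start; "moment": the same for the moment, N m; "width": finger opening in m; "gripper_force": force on a finger pad.
Only numpy, scipy, OpenCV 4.12 (cv2) and the standard library are available. Lean on these libraries where they do the work, as an engineer would, in place of code of your own. Each camera call takes 0.05 s, during which the arm holds its last target. There are 200 camera calls.

## Working session

There is one attempt and no reset: what is moved stays moved. The work goes in short steps, Python scripts to look and compute and a tool call to move; the robot and the scene stay as the last step left them, time stands still between calls to the robot, and variables do not carry over. Pictures are saved under pics/ and viewed, at most 10 in all, crops included, and the job is handed in when it is done.

Besides the shell and the picture viewer there is one more tool, called after "Emit:" as name(argument=value, ...) on one line, values as JSON. move_arm: Moves the arm, as the interface text tells. Scaled input: -1 to 1 covers 80 cm each way for a shift and 120 degrees each way for a turn. Its arguments: {"type":"object","properties":{"deltas":{"type":"array","items":{"type":"array","items":{"type":"array","items":{"type":"number","minimum":-1,"maximum":1}}}},"squeeze":{"type":"number"}},"required":["deltas"]}

```bash
mkdir -p pics; ls; python3 - <<'E'
from rig import manip
import cv2,numpy as np
s=manip.get_state(); print(s)
for n in("scene","top"):
    cv2.imwrite(f"pics/{n}0.png",cv2.resize(manip.get_image(n)[:,:,::-1],(800,600),interpolation=cv2.INTER_CUBIC)); print(manip.camera_params(n))
print(manip.camera_params("wrist"))
E
```

```text
pics
{'clock': 0.0, 'qpos': array([-1.22198997e+00,  2.76616416e-01,  1.50617351e+00,  1.12887186e-05,
        1.36069522e+00, -1.20974419e-01]), 'qd': array([-0.00040087, -0.00041874, -0.0003551 , -0.00184848, -0.00145415,
        0.00145818]), 'effort': array([ 2.60993955e-03, -4.16772008e+01, -2.45804286e+01, -2.20462300e-05,
        1.08812749e-02,  2.47172164e-05]), 'position': array([ 0.26012659, -0.51220106,  0.2384114 ]), 'ee_rot': array([-9.40737349e-04,  9.72539698e-01,  2.32735129e-01, -1.02075851e-04]), 'contact_force': array([ 0.10313793, -0.54702075, -0.23131455]), 'moment': array([-0.00166146,  0.03894662,  0.00981289]), 'gripper_force': 0.0, 'width': 0.08574566640209833}
{'fx': 518.074156506168, 'fy': 518.074156506168, 'cx': 275.2749930012003, 'cy': 198.97365934292975, 'dist': array([0.06081947, 0.        , 0.        , 0.        , 0.        ]), 'R': array([[-8.29237830e-01,  5.58895889e-01,  8.53630746e-05],
       [ 3.77674309e-01,  5.60470648e-01, -7.37044618e-01],
       [-4.11979051e-01, -6.11153040e-01, -6.75844082e-01]]), 't': array([ 0.45285672, -0.14334129,  1
[... 244 characters left out ...]
],
       [-0.99913228,  0.00486871, -0.04136414],
       [ 0.04141971,  0.01192789, -0.99907063]]), 't': array([-0.03291102,  0.54253255,  1.14040895])}
{'fx': 305.4389998224316, 'fy': 305.4389998224316, 'cx': 278.79323438839907, 'cy': 206.04863257238267, 'dist': array([-0.02822573,  0.        ,  0.        ,  0.        ,  0.        ]), 'tool_from_camera': array([[-8.94084796e-05, -9.60228956e-01, -2.79213796e-01,
         7.17401602e-02],
       [ 9.99999767e-01,  1.03096005e-04, -6.74766902e-04,
        -5.64344154e-04],
       [ 6.76716545e-04, -2.79213791e-01,  9.60228723e-01,
        -1.34586387e-01],
       [ 0.00000000e+00,  0.00000000e+00,  0.00000000e+00,
         1.00000000e+00]])}
```

View pics/top0.png

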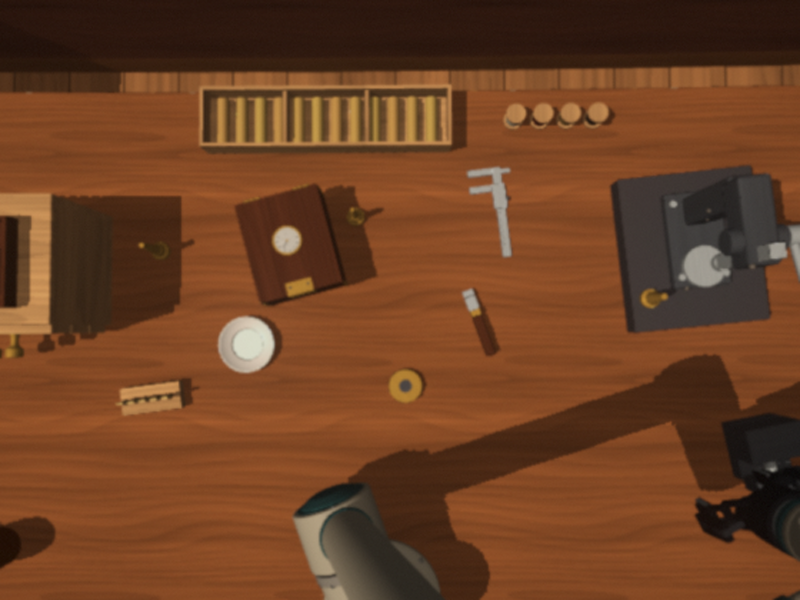

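View pics/scene0.png

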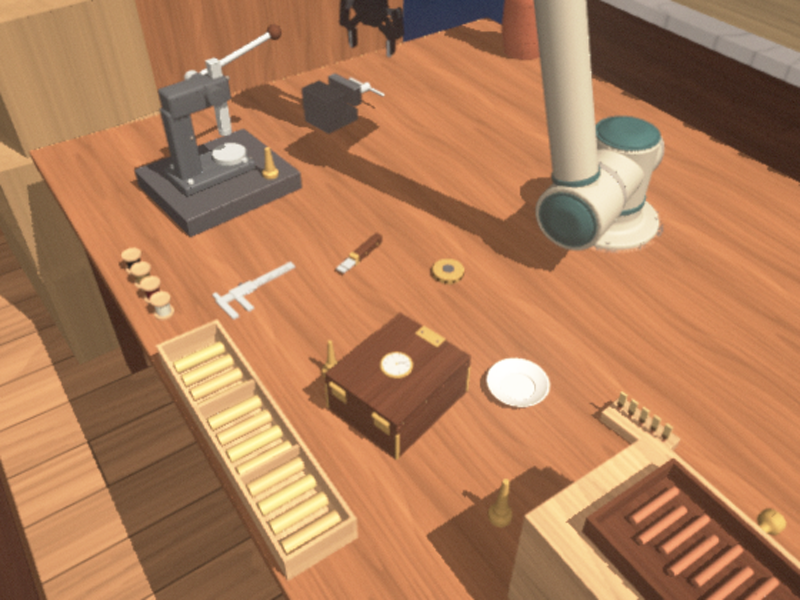

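The top view shows the opener (800-px scale) from tongue tip (468,291) to tail (491,354). The lid corners are at (236,206), (317,185), (344,281) and (265,304). The brass plate at (300,288) marks the front, and the saucer (247,345) is low and to the front left.

```bash
cat > h.py <<'E'
import numpy as np,cv2
from rig import manip
from scipy.spatial.transform import Rotation as Ro
def ray(name,px,state=None):
    c=manip.camera_params(name);K=np.array([[c['fx'],0,c['cx']],[0,c['fy'],c['cy']],[0,0,1]])
    n=cv2.undistortPoints(np.array([[px]],float),K,c['dist'])[0,0];d=np.array([*n,1.])
    if name!='wrist': return -c['R'].T@c['t'],c['R'].T@d
    T=c['tool_from_camera'];R=rot(state)
    return np.array(state['position'])+R@T[:3,3],R@T[:3,:3]@d
def rot(s): return Ro.from_quat(np.roll(s['ee_rot'],-1)).as_matrix()
def at(name,px,z,state=None):
    o,d=ray(name,px,state); return o+d*(z-o[2])/d[2]
def proj(name,X,state=None):
    c=manip.camera_params(name);K=np.array([[c['fx'],0,c['cx']],[0,c['fy'],c['cy']],[0,0,1]])
    if name!='wrist': R,t=c['R'],c['t']
    else:
        T=c['tool_from_camera'];A=rot(state)@T[:3,:3];o=np.array(state['position'])+rot(state)@T[:3,3];R,t=A.T,-A.T@o
    return cv2.projectPoints(np.array(X,float).reshape(-1,3),cv2.Rodrigues(R)[0],t,K,c['dist'])[0][:,0]
E
python3 - <<'E'
from h import *
s=.7
t=at('top',(468.5*s,291*s),.011);e=at('top',(491*s,354*s),.011);print(t,e,np.linalg.norm(t-e),np.degrees(np.arctan2(*(t-e)[1::-1])))
C=[at('top',(a*s,b*s),.089) for a,b in((236,206),(317,185),(344,281),(265,304))];print(np.array(C))
for i in range(4):print(np.linalg.norm(C[i]-C[i-1]),np.degrees(np.arctan2(*(C[i]-C[i-1])[1::-1])))
st=manip.get_state();print(rot(st))
E
```

```text
[ 0.5638273  -0.16296195  0.011     ] [ 0.44628772 -0.20363249  0.011     ] 0.12437703275079887 19.08642681835504
[[0.71066955 0.25142994 0.089     ]
 [0.74708552 0.10917138 0.089     ]
 [0.57775452 0.06188484 0.089     ]
 [0.53819956 0.19987267 0.089     ]]
0.18001124759476184 16.64323297203322
0.14684557050431107 -75.64150125010049
0.17580956622058536 -164.39733772445916
0.143545246456107 105.99523959168077
[[ 8.91657905e-01  4.52709406e-01 -6.12044460e-04]
 [ 4.52709791e-01 -8.91656546e-01  1.56485615e-03]
 [ 1.62691647e-04 -1.67239487e-03 -9.99998588e-01]]
```

Emit:
move_arm(deltas=[[[0.457,-0.229,0.05,0.065,-1],[0.457,-0.229,0.05,0.065,-1],[0.457,-0.229,0.05,0.065,-1],[0.457,-0.229,0.1,0.065,-1],[0.457,-0.229,0.186,0.065,-1],[0.457,-0.229,0.186,0.065,-1],[0.457,-0.229,0.186,0.065,-1],[0.457,-0.229,0.186,0.065,-1],[0.457,-0.229,0.186,0.065,-1],[0.457,-0.229,0.186,0.065,-1],[0.457,-0.229,0.186,0.065,-1],[0.457,-0.229,0.186,0.065,-1]]])

```text
clock: 1.3
position: [0.5033, -0.1848, 0.0909]
ee_rot: [0.0, 0.986, 0.166, 0.0]
contact_force: [-0.0, -0.6, 0.1]
width: 0.0855
gripper_force: 0.0
```

```bash
python3 - <<'E'
from h import *
import pickle
s=manip.get_state();im=manip.get_image('wrist');pickle.dump(s,open('s1.p','wb'))
cv2.imwrite('pics/w1.png',cv2.resize(im[:,:,::-1],(800,600),interpolation=cv2.INTER_CUBIC))
print(s['position'],rot(s),np.abs(s['qd']).max())
E
```

```text
[ 0.50330966 -0.18476773  0.09094112] [[ 9.44960728e-01  3.27183532e-01  3.98963829e-04]
 [ 3.27183767e-01 -9.44960278e-01 -9.25031033e-04]
 [ 7.43500504e-05  1.00465249e-03 -9.99999493e-01]] 0.015267940545919
```

View pics/w1.png

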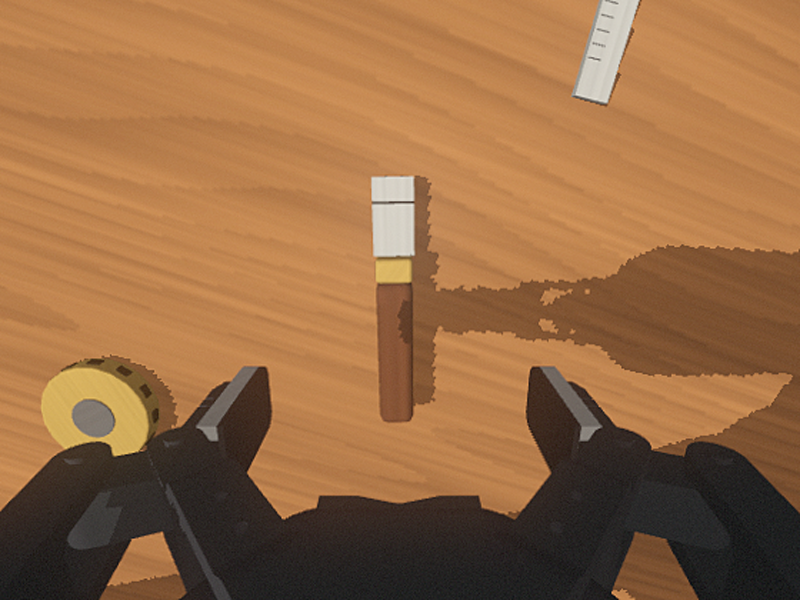

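The wrist view shows the tongue's front edge at (371–414,177), the tongue root at (394,257) and the handle's tail at (379–413,421). The pitch pipe's right edge is near (160,410), so I'll check the finger clearance there.

```bash
python3 - <<'E'
from h import *
import pickle
s=pickle.load(open('s1.p','rb'));k=.7
w=lambda a,b,z:at('wrist',(a*k,b*k),z,s)
t=w(392.7,177,.0125);f=w(393.5,258,.022);r=w(395.8,419,.022);b=w(394,256.5,.0125)
tl=lambda p:(rot(s).T@(p-s['position']))*1000
for n,p in dict(tip=t,front=f,rear=r,base=b,pipe=w(158,410,.01)).items():print(n,p,tl(p))
print(np.linalg.norm(t-b),np.linalg.norm(f-r))
for a,c in((t,b),(f,r),(t,r)):
  d=a-c;print(np.degrees(np.arctan2(d[1],d[0])))
E
```

```text
tip [ 0.56593442 -0.15951815  0.0125    ] [67.43336083 -3.44886365 78.44270716]
front [ 0.53107016 -0.17197304  0.022     ] [30.41367409 -3.07695098 68.94032356]
rear [ 0.44925672 -0.20129785  0.022     ] [-56.49141905  -2.13418046  68.93480932]
base [ 0.53001526 -0.1724945   0.0125    ] [29.24551407 -2.93887917 78.44038025]
pipe [ 0.4030696  -0.07531736  0.01      ] [ -58.91855344 -136.30445631   80.79984038]
0.038191251996099886 0.08691020688358575
19.86304492781929
19.71946264190596
19.701322919152105
```

Emit:
move_arm(deltas=[[[0.0063,-0.0038,0.0,-0.0054,-1],[0.0063,-0.0038,0.05,-0.0054,-1],[0.0063,-0.0038,0.08,-0.0054,-1],[0.0063,-0.0038,0.1,-0.0054,-1],[0.0063,-0.0038,0.1,-0.0054,-1],[0.0063,-0.0038,0.1,-0.0054,1],[0.0063,-0.0038,0.1,-0.0054,1],[0.0063,-0.0038,0.1,-0.0054,1],[0.0063,-0.0038,0.1,-0.0054,1],[0.0063,-0.0038,0.1,-0.0054,1],[0.0063,-0.0038,0.1,-0.0054,1],[0.0063,-0.0038,0.1,-0.0054,1]]], squeeze=110)

```text
clock: 2.55
position: [0.5077, -0.1797, 0.0117]
ee_rot: [0.001, 0.985, 0.172, 0.001]
contact_force: [-1.6, -0.5, 5.3]
width: 0.0152
gripper_force: 108.3
```

Emit:
move_arm(deltas=[[[0,0,-0.01,0,1],[0,0,-0.04,0,1],[0,0,-0.09,0,1],[0,0,-0.14,0,1],[0,0,-0.14,0,1],[0,0,-0.14,0,1]]])

```text
clock: 3.15
position: [0.5075, -0.1794, 0.1237]
ee_rot: [0.001, 0.985, 0.172, 0.001]
contact_force: [-0.6, 0.6, -1.4]
width: 0.0157
gripper_force: 107.6
```

```bash
python3 - <<'E'
from h import *
import pickle
s=manip.get_state();im=manip.get_image('wrist');pickle.dump(s,open('s2.p','wb'))
cv2.imwrite('pics/w2.png',cv2.resize(im[:,:,::-1],(800,600),interpolation=cv2.INTER_CUBIC))
print(s['position'],rot(s),s['width'],s['contact_force'],s['gripper_force'])
E
```

```text
[ 0.50748323 -0.17944143  0.12372971] [[ 0.94105634  0.33824278  0.00218806]
 [ 0.3382457  -0.94105716 -0.00112726]
 [ 0.00167781  0.00180091 -0.99999697]] 0.015657933278216542 [-0.5762667   0.61940064 -1.40310475] 107.63662934303284
```

View pics/w2.png

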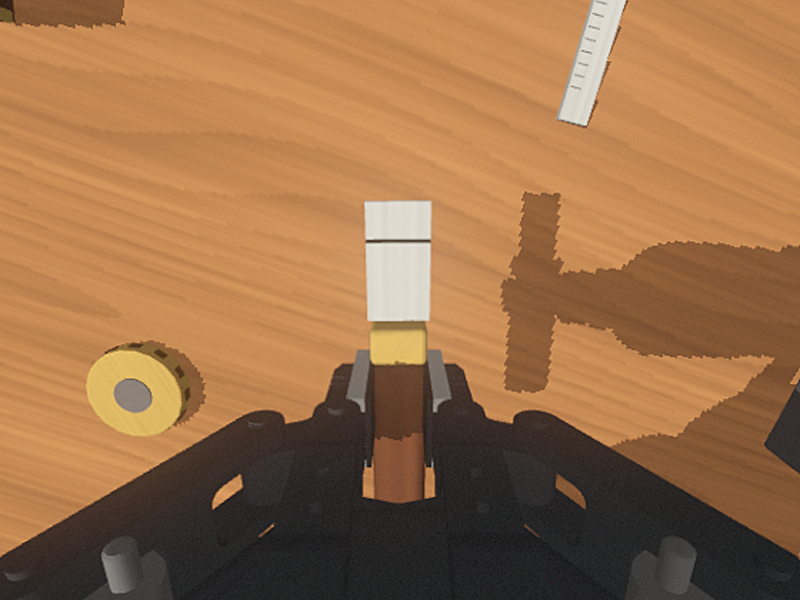

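The blade is held square. The tongue edge is at (365–431,202), its root at (368–430,321) and the scribed line at row 241. Next I'll move to a standoff in front of the box.

Emit:
move_arm(deltas=[[[0.014,-0.06,0.0,0.036,1],[0.027,-0.12,0.0,0.036,1],[0.04,-0.18,0.0,0.036,1],[0.052,-0.24,0.0,0.036,1],[0.06,-0.3,0.01,0.036,1],[0.068,-0.34,0.02,0.036,1],[0.068,-0.352,0.023,0.036,1],[0.068,-0.352,0.023,0.036,1],[0.068,-0.352,0.023,0.036,1],[0.068,-0.352,0.023,0.036,1]]])

```text
clock: 4.2
position: [0.4637, 0.1027, 0.104]
ee_rot: [0.0, 0.991, 0.134, 0.0]
contact_force: [0.1, 0.6, -1.3]
width: 0.0156
gripper_force: 107.9
```

```bash
python3 - <<'E'
from h import *
import pickle
s=pickle.load(open('s2.p','rb'));k=.7
# depth-free fit of tongue pose in tool frame
from scipy.optimize import least_squares
px=np.array([(365,202),(431,202),(430,321),(368,321),(366,241),(431,241)])*k
M=np.array([(0,-10),(0,10),(-38,10),(-38,-10),(-12,-10),(-12,10)])/1000
def f(p):
    x,y,z,yaw,pit=p
    T=np.c_[x+M[:,0]*np.cos(yaw)-M[:,1]*np.sin(yaw),y+M[:,1]*np.cos(yaw)+M[:,0]*np.sin(yaw),z+M[:,0]*np.tan(pit)]
    return (proj('wrist',s['position']+T@rot(s).T,s)-px).ravel()
r=least_squares(f,[.063,0,-.001,0,0],x_scale=.01);print(r.x,r.cost)
r=least_squares(lambda q:f([*q[:2],-.001,q[2],0]),[.063,0,0],x_scale=.01);print(r.x,r.cost)
s=manip.get_state();im=manip.get_image('wrist');pickle.dump(s,open('s3.p','wb'))
cv2.imwrite('pics/w3.png',cv2.resize(im[:,:,::-1],(800,600),interpolation=cv2.INTER_CUBIC))
print(s['position'],rot(s),s['width'],s['contact_force'],s['gripper_force'])
E
```

```text
[ 0.06168514 -0.00083445 -0.00011885 -0.00576488  0.02003499] 0.18351883820005266
[ 0.0617567  -0.00083395 -0.00574661] 0.22797934620675472
[0.46366793 0.10273625 0.10400537] [[ 9.64293935e-01  2.64834248e-01  1.66113402e-04]
 [ 2.64834299e-01 -9.64293708e-01 -6.62011745e-04]
 [-1.51412738e-05  6.82366437e-04 -9.99999767e-01]] 0.015581044092123814 [ 0.08023411  0.5944808  -1.2774488 ] 107.92094349861145
```

View pics/w3.png

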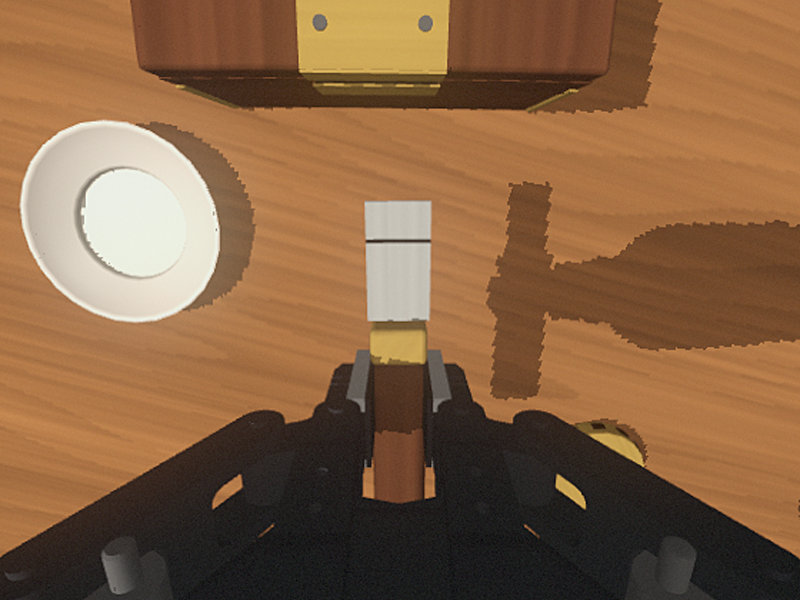

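```bash
python3 - <<'E'
import cv2
im=cv2.imread('pics/w3.png')
cv2.imwrite('pics/w3c.png',cv2.resize(cv2.vconcat([cv2.resize(im[40:120,120:380],(780,240),interpolation=cv2.INTER_CUBIC),cv2.resize(im[40:120,370:630],(780,240),interpolation=cv2.INTER_CUBIC)]),None,fx=1,fy=1))
E
```

```text
(no output)
```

View pics/w3c.png

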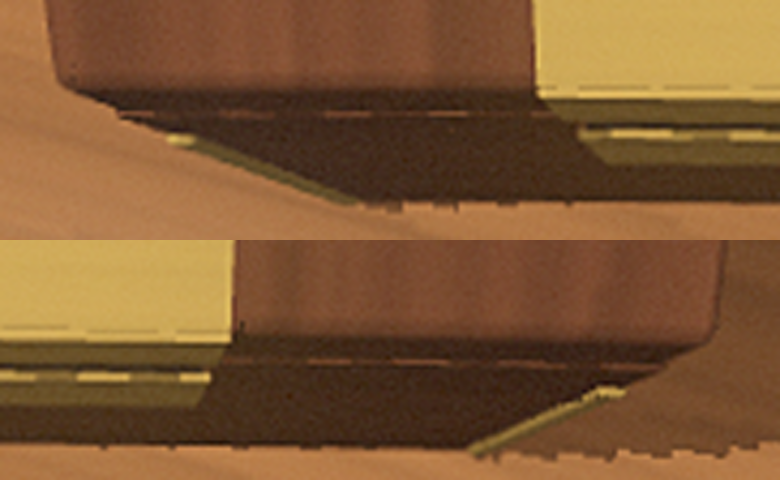

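```bash
python3 - <<'E'
from h import *
import pickle
s=pickle.load(open('s3.p','rb'));k=.7
R=rot(s);P=s['position']
def w(a,b,z):return (R.T@(at('wrist',(a*k,b*k),z,s)-P))*1000
pl=w(300,72.7,.089),w(447.3,74,.089);se=w(160,78,.075),w(591.7,82.7,.075);bo=w(241.7,107.7,0),w(526.7,110,0)
br=w(313,83,.067),w(440,86,.067)
for n,(a,b) in dict(plate=pl,seam=se,bottom=bo,brass=br).items():print(n,a,b,np.linalg.norm(a-b),(a+b)/2,np.degrees(np.arctan2((b-a)[0],(b-a)[1])))
E
```

```text
plate [100.46165219 -31.62280831  14.9822712 ] [100.01219851  14.55035983  15.01378503] 46.175366347220255 [100.23692535  -8.53622424  14.99802811] -0.5577045396443832
seam [101.99361397 -83.27280692  28.94700703] [100.27191474  66.09450348  29.04895636] 149.37726754151328 [101.13276436  -8.58915172  28.99798169] -0.6603970507105985
bottom [101.44477236 -80.80588497 103.94871615] [100.22443377  64.6992162  104.04802245] 145.5102524067893 [100.83460307  -8.05333438 103.9983693 ] -0.4805234392505145
brass [101.25334938 -31.65100095  36.9822451 ] [100.18684627  14.26531338  37.013593  ] 45.92870925513533 [100.72009783  -8.69284378  36.99791905] -1.3305759012598124
```

Everything agrees: plate width 46.2 mm, box width 149.4 mm, and the face at tool x = 100.7, y = −8.55. I'll pre-align with the tip 12 mm in front of the mouth and at its height.

Emit:
move_arm(deltas=[[[0.0,-0.011,0.0,0.008,1],[0.015,-0.011,0.02,0.008,1],[0.03,-0.011,0.0404,0.008,1],[0.0338,-0.011,0.0404,0.008,1],[0.0338,-0.011,0.0404,0.008,1],[0.0338,-0.011,0.0404,0.008,1],[0.0338,-0.011,0.0404,0.008,1]]])

```text
clock: 4.95
position: [0.4868, 0.1194, 0.0725]
ee_rot: [0.0, 0.992, 0.126, 0.0]
contact_force: [-0.2, -0.1, -1.3]
width: 0.0154
gripper_force: 108.0
```

```bash
python3 - <<'E'
from h import *
import pickle
s=manip.get_state();im=manip.get_image('wrist');pickle.dump(s,open('s4.p','wb'))
cv2.imwrite('pics/w4.png',cv2.resize(im[:220,140:420,::-1],(763,600),interpolation=cv2.INTER_CUBIC))
print(s['position'],rot(s)[:,0],s['contact_force'],s['moment'])
E
```

```text
[0.48676707 0.11939566 0.07246239] [9.68333106e-01 2.49660614e-01 7.57458522e-04] [-0.16706399 -0.1122998  -1.31238402] [-0.06507769 -0.02996627  0.00982391]
```

View pics/w4.png

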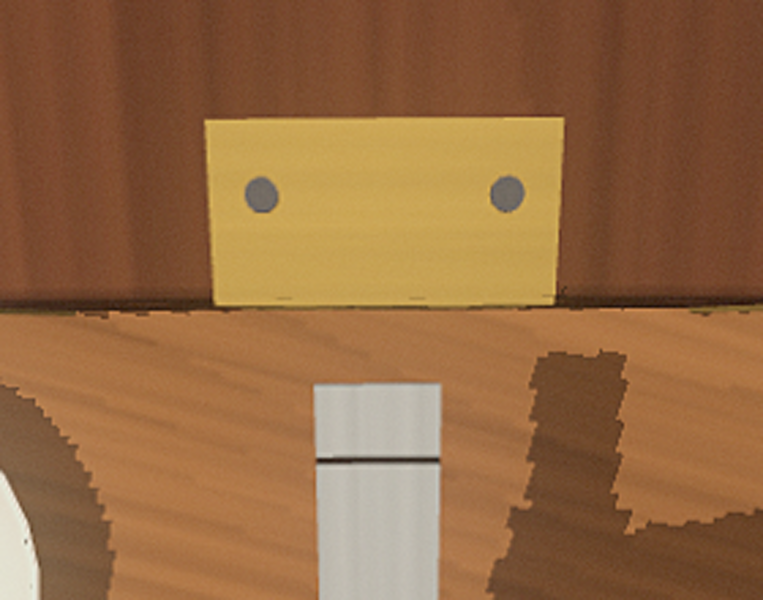

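Tongue edge at (314–441,384), line at row 460, plate front edge at (214–555,305). Next I'll work out the remaining gap.

```bash
python3 - <<'E'
from h import *
import pickle
s=pickle.load(open('s4.p','rb'));k=1/2.726
def w(a,b,z):return (rot(s).T@(at('wrist',(140+a*k,b*k),z,s)-s['position']))*1000
for z in(.0705,.072):print([w(*p,z) for p in((314,384),(441,384),(316,460),(440,460))])
print(w(214,305,.089),w(555,305,.089))
E
```

```text
[array([ 61.66965924, -11.18530605,   2.00616963]), array([61.66816569,  9.2730104 ,  2.01153803]), array([ 49.34364547, -11.1127157 ,   1.99685224]), array([49.34307629,  9.3565636 ,  2.00222421])]
[array([ 61.77869281, -11.07047354,   0.50628188]), array([61.77721566,  9.16319658,  0.51159132]), array([ 49.58802713, -10.99868028,   0.4970668 ]), array([49.58746419,  9.24583231,  0.50237978])]
[ 73.60915967 -23.16610087 -16.48793713] [ 73.61048729  23.22850845 -16.47575932]
```

Emit:
move_arm(deltas=[[[0.004,0.0012,0.0007,0,1],[0.008,0.0012,0.0007,0,1],[0.012,0.0012,0.0007,0,1],[0.016,0.0012,0.0007,0,1],[0.019,0.0012,0.0007,0,1],[0.022,0.0012,0.0007,0,1],[0.025,0.0012,0.0007,0,1],[0.028,0.0012,0.0007,0,1],[0.0302,0.0012,0.0007,0,1],[0.0302,0.0012,0.0007,0,1],[0.0302,0.0012,0.0007,0,1]]], squeeze=120)

```text
clock: 6.1
position: [0.5104, 0.1248, 0.0712]
ee_rot: [0.0, 0.992, 0.126, -0.0]
contact_force: [-0.0, 0.1, -1.0]
width: 0.0151
gripper_force: 119.9
```

```bash
python3 - <<'E'
from h import *
import pickle
s=manip.get_state();im=manip.get_image('wrist');pickle.dump(s,open('s5.p','wb'))
cv2.imwrite('pics/w5.png',cv2.resize(im[:220,140:420,::-1],(763,600),interpolation=cv2.INTER_CUBIC))
print(s['position'],rot(s)[:,0],s['contact_force'],s['moment'])
E
```

```text
[0.5103679  0.12481279 0.07116323] [ 9.68207166e-01  2.50149624e-01 -2.21307326e-04] [-0.04966499  0.07187029 -1.04709426] [0.00323239 0.01444683 0.02182783]
```

View pics/w5.png

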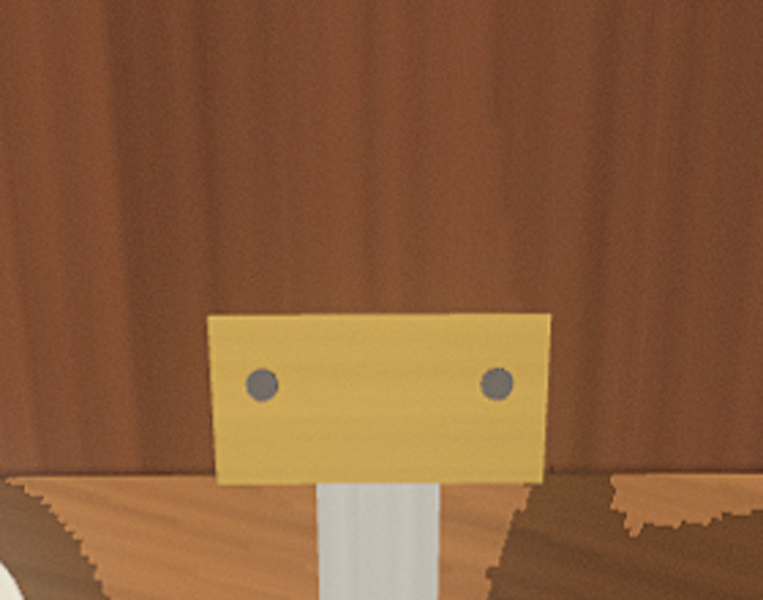

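The tongue slid in without contact force and the line sits at the front face. Now a slow lift (with 0.5 mm more depth), watching the force.

Emit:
move_arm(deltas=[[[0.0008,0,-0.0008,0,1],[0.0008,0,-0.0016,0,1],[0.0008,0,-0.0024,0,1],[0.0008,0,-0.0032,0,1],[0.0008,0,-0.004,0,1],[0.0008,0,-0.0048,0,1],[0.0008,0,-0.0048,0,1]]])

```text
clock: 6.85
position: [0.5111, 0.125, 0.0748]
ee_rot: [0.0, 0.992, 0.126, -0.0]
contact_force: [0.8, 0.1, -3.3]
width: 0.0151
gripper_force: 119.7
```

Emit:
move_arm(deltas=[[[0,0,-0.0008,0,1],[0,0,-0.0016,0,1],[0,0,-0.0024,0,1],[0,0,-0.0032,0,1],[0,0,-0.0032,0,1]]])

```text
clock: 7.35
position: [0.5111, 0.125, 0.0772]
ee_rot: [0.0, 0.992, 0.126, -0.0]
contact_force: [1.8, 0.3, -5.0]
width: 0.0148
gripper_force: 119.4
```

```bash
python3 - <<'E'
from h import *
s=manip.get_state();print(s['position'],rot(s)[:,0],s['contact_force'],s['moment'])
E
```

```text
[0.5110867  0.12500054 0.07724385] [ 9.68211636e-01  2.50131918e-01 -5.01174502e-04] [ 1.83678285  0.33080551 -4.98203938] [ 0.03199326 -0.02889928 -0.06334881]
```

```bash
cat >> h.py <<'E'
def grab(name):
    s=manip.get_state();im=manip.get_image('wrist');c=cv2.resize(im[:220,140:420,::-1],(763,600),interpolation=cv2.INTER_CUBIC);cv2.imwrite(name,c);return s,c
def meas(c):
    hsv=cv2.cvtColor(c,cv2.COLOR_BGR2HSV).astype(int);b=c.astype(int)
    pl=(b[...,1]>115)&(hsv[...,1]>90)&(hsv[...,0]>=17)&(hsv[...,0]<35)
    tg=(hsv[...,1]<50)&(b[...,1]>120)
    def box(m,lo=80):
        m=m.astype(np.uint8);n,l,st,_=cv2.connectedComponentsWithStats(m);i=1+np.argmax([st[j,4]*(150<st[j,0]+st[j,2]/2<600) for j in range(1,n)]);m=l==i
        rows=np.where(m.sum(1)>lo)[0];out=[]
        for r in np.linspace(rows[0]+8,rows[-1]-8,4).astype(int):
            x=np.where(m[r])[0];out.append((int(r),int(x[0]),int(x[-1]),int(x[-1]-x[0])))
        return int(rows[0]),int(rows[-1]),out
    return box(pl),box(tg)
E
python3 - <<'E'
from h import *
print(meas(cv2.imread('pics/w5.png')))
s,c=grab('pics/w6.png');print(meas(c))
E
```

```text
((314, 484, [(322, 207, 550, 343), (373, 210, 548, 338), (424, 213, 545, 332), (476, 216, 542, 326)]), (484, 599, [(492, 317, 438, 121), (525, 319, 437, 118), (558, 319, 436, 117), (591, 320, 436, 116)]))
((318, 483, [(326, 213, 544, 331), (375, 215, 542, 327), (425, 218, 540, 322), (475, 221, 537, 316)]), (484, 599, [(492, 317, 438, 121), (525, 319, 437, 118), (558, 319, 436, 117), (591, 320, 436, 116)]))
```

Emit:
move_arm(deltas=[[[0,0,-0.0008,0,1],[0,0,-0.0016,0,1],[0,0,-0.0024,0,1],[0,0,-0.0032,0,1],[0,0,-0.0032,0,1]]])

```text
clock: 7.9
position: [0.5111, 0.125, 0.0809]
ee_rot: [0.0, 0.992, 0.126, 0.0]
contact_force: [-0.3, 0.5, -0.2]
width: 0.0153
gripper_force: 120.0
```

```bash
cat >> h.py <<'E'
def lidfit(s,c):
    # plate front corners px from linear edge fits -> lid rise assuming 46 mm width
    (r0,r1,o),t=meas(c);o=np.array(o);w=np.polyval(np.polyfit(o[:,0],o[:,3]+1,1),r1+.5)
    l=np.polyval(np.polyfit(o[:,0],o[:,1],1),r1+.5);k=1/2.726
    from scipy.optimize import brentq
    f=lambda z:np.linalg.norm(at('wrist',(140+(l+w)*k,r1*k),z,s)-at('wrist',(140+l*k,r1*k),z,s))-.046
    z=brentq(f,.06,.16);return z,at('wrist',(140+(l+w/2)*k,r1*k),z,s),w
E
python3 - <<'E'
from h import *
import pickle
print(lidfit(pickle.load(open('s5.p','rb')),cv2.imread('pics/w5.png')))
s,c=grab('pics/w7.png');print(meas(c),lidfit(s,c));print(s['position'],rot(s)[:,0],s['contact_force'],s['moment'])
s2=dict(s);s2['position']=s['position']-np.array([0,0,.0024]);print(lidfit(s2,cv2.imread('pics/w6.png')))
E
```

```text
(0.09009591420229096, array([0.55799736, 0.13776703, 0.09009591]), np.float64(326.22113612615175))
((314, 481, [(322, 212, 545, 333), (372, 214, 543, 329), (422, 217, 542, 325), (473, 220, 539, 319)]), (482, 599, [(490, 317, 438, 121), (523, 318, 437, 119), (557, 319, 436, 117), (591, 320, 437, 117)])) (0.09744251786812355, array([0.55874776, 0.13786269, 0.09744252]), np.float64(319.7914155287235))
[0.51114646 0.12499351 0.08091599] [9.68194012e-01 2.50199822e-01 6.35090070e-04] [-0.33822302  0.51461344 -0.1855359 ] [0.03852591 0.02003356 0.00357866]
(0.0939372362887859, array([0.55824108, 0.13781712, 0.09393724]), np.float64(316.6215816853227))
```

The seal has let go and the lid rests about 7–8 mm up. I'll keep lifting gently to 15 mm.

Emit:
move_arm(deltas=[[[0,0,-0.001,0,1],[0,0,-0.002,0,1],[0,0,-0.003,0,1],[0,0,-0.004,0,1],[0,0,-0.005,0,1],[0,0,-0.006,0,1],[0,0,-0.007,0,1],[0,0,-0.008,0,1],[0,0,-0.009,0,1],[0,0,-0.009,0,1]]])

```text
clock: 8.95
position: [0.5112, 0.125, 0.0875]
ee_rot: [0.0, 0.992, 0.126, 0.0]
contact_force: [1.7, -0.0, -4.3]
width: 0.0148
gripper_force: 122.7
```

```bash
python3 - <<'E'
from h import *
s,c=grab('pics/w8.png');print(meas(c),lidfit(s,c));print(s['position'],rot(s)[:,0],s['contact_force'],s['moment'])
E
```

```text
((310, 475, [(318, 215, 542, 327), (367, 217, 541, 324), (417, 219, 540, 321), (467, 221, 537, 316)]), (476, 599, [(484, 324, 444, 120), (519, 324, 443, 119), (555, 324, 441, 117), (591, 324, 440, 116)])) (0.10266943808598798, array([0.55940391, 0.13808823, 0.10266944]), np.float64(316.9672691941784))
[0.51118943 0.12501629 0.0874542 ] [9.68205420e-01 2.50156353e-01 2.52618689e-04] [ 1.68583585 -0.01550339 -4.25797996] [ 0.03759384 -0.1211659  -0.03041455]
```

View pics/w8.png

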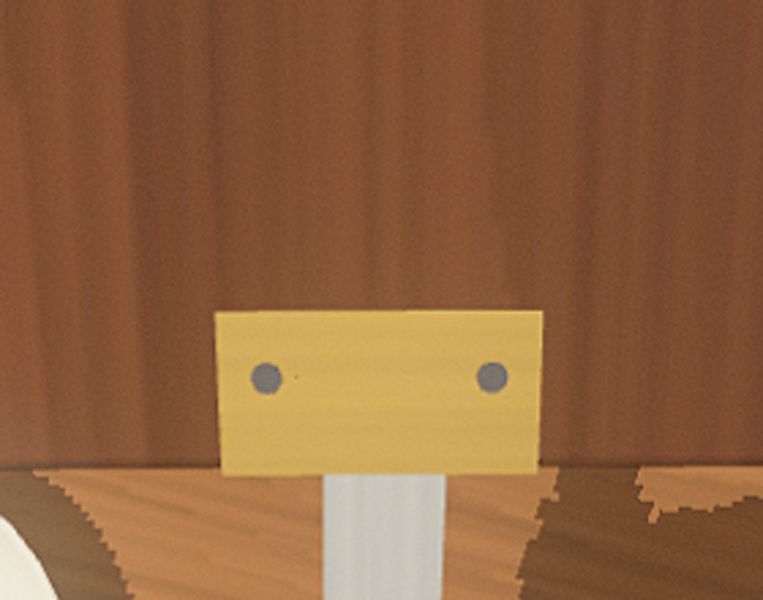

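```bash
cat > fit.py <<'E'
from h import *
import pickle
from scipy.optimize import least_squares
def corners(c):
    (r0,r1,o),_=meas(c);o=np.array(o,float);k=1/2.726
    a=np.polyfit(o[:,0],o[:,1],1);b=np.polyfit(o[:,0],o[:,2]+1,1)
    rows=np.array([r0,r1+1.]);return np.array([(140+np.polyval(p,r)*k,r*k) for r in rows for p in(a,b)])
def pts(q,th):
    x,y,yaw,dz,L=q;d=np.array([np.cos(yaw),np.sin(yaw)]);n=np.array([-d[1],d[0]]);out=[]
    for u in(L,0):
        for v in(.023,-.023):
            X,Z=-.18+u,.014;X,Z=X*np.cos(th)+Z*np.sin(th),-X*np.sin(th)+Z*np.cos(th)
            p=np.array([x,y])+d*(X+.18)+n*v;out.append([*p,.075+Z+dz])
    return np.array(out)
s5=pickle.load(open('s5.p','rb'));c5=corners(cv2.imread('pics/w5.png'))
r=least_squares(lambda q:(proj('wrist',pts(q,0),s5)-c5).ravel(),[.558,.138,.26,0,.02],x_scale=.01);q0=r.x
def theta(s,c):
    t=least_squares(lambda p:(proj('wrist',pts(q0+np.r_[p[1:],0,0,0],p[0]),s)-corners(c)).ravel(),[.05,0,0],x_scale=.01)
    return t.x,t.cost
if __name__=='__main__':
    print(q0,r.cost)
    s,c=grab('pics/tmp.png')
    print(theta(s,c));s7=dict(s);s7['position']=np.array([.51115,.12499,.08092]);print(theta(s7,cv2.imread('pics/w7.png')))
    s7['position']=np.array([.51109,.125,.07724]);print(theta(s7,cv2.imread('pics/w6.png')))
    print(s['contact_force'],s['clock'])
E
python3 fit.py
```

```text
[0.55788887 0.13777453 0.25344229 0.00124758 0.02316601] 0.02494028214891429
(array([6.94294869e-02, 3.21421527e-05, 3.35808820e-06]), np.float64(0.09487807947733166))
(array([ 4.11159385e-02,  8.37511442e-05, -2.24312834e-05]), np.float64(0.13662063479256686))
(array([ 1.41469223e-02, -3.90298789e-06,  1.59305602e-05]), np.float64(0.035931643743393596))
[ 2.21372227  0.0573326  -3.68692885] 9.0
```

The lid is at 0.069 rad, or 12.5 mm, so I'll raise it 2.4 mm more.

Emit:
move_arm(deltas=[[[0,0,-0.001,0,1],[0,0,-0.002,0,1],[0,0,-0.003,0,1],[0,0,-0.003,0,1],[0,0,-0.003,0,1],[0,0,-0.003,0,1],[0,0,-0.003,0,1],[0,0,-0.003,0,1],[0,0,-0.003,0,1],[0,0,-0.003,0,1]]])

```text
clock: 10.05
position: [0.5111, 0.125, 0.0897]
ee_rot: [0.0, 0.992, 0.126, -0.0]
contact_force: [1.6, 0.4, -4.3]
width: 0.015
gripper_force: 122.7
```

```bash
python3 - <<'E'
from fit import *
s,c=grab('pics/w9.png');print(theta(s,c)[0],theta(s,c)[0][0]*180,s['position'],s['contact_force'],meas(c)[1])
for i in range(5):manip.get_image('wrist')
s,c=grab('pics/w10.png');print(theta(s,c)[0][0]*180,s['contact_force'],s['gripper_force'],s['clock'])
E
```

```text
[ 8.19572140e-02  7.10130785e-06 -9.16593645e-06] 14.75229852737434 [0.51106489 0.12500414 0.08974009] [ 1.57054743  0.359316   -4.25484712] (472, 599, [(480, 324, 444, 120), (517, 324, 443, 119), (554, 324, 442, 118), (591, 324, 440, 116)])
14.776206656539683 [ 0.90134649  0.71928482 -3.33085348] 122.68194247037172 10.35
```

```bash
python3 -c "
from rig import manip
print(manip.sign_off())"
```

```text
the job is handed in; nothing more can be done
None
```

The job is handed in: the seal let go, and the lid's front edge rests steadily on the blade, raised about 14.8 mm by camera measurement, with the blade still gripped in the hand and, by its estimated height, about 10 mm above the box's rim.

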